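# Catch the rolling jam jar

## Robot

A 6-joint arm with a two-finger parallel gripper is mounted at the origin on the work surface. World frame = base frame: x ahead of the robot, y to its left, z up, the work surface at z = 0. Lengths are in m, angles in degrees, forces in N, time in s.
With the tool pointing down it reaches from about 0.35 to 0.775 m from the base axis. Payload 7.3 kg.
Tool frame: the origin (TCP) lies between the finger pads; the fingertips stand 14 mm ahead of it and the grasp point (between the pads) lies 5 mm behind it (env.tcp_to_tips is the distance from the TCP to the fingertips, in m); z points along the fingers, y is the line along which they close (so a half turn about z gives the same grasp; the last joint's range is limited). The gripper opens to 92 mm and grips with 3 to 60 N. Pads are 19 mm wide; open, the fingers measure 130 mm over their backs; the gripper's body (75 mm by 190 mm) begins 47 mm behind the grasp point.
Start: joints at [-82.792, 19.595, 87.324, -0, 73.075, -8.365], TCP at [0.141, -0.506, 0.241] pointing down, gripper open.
Joint ranges: [-145.02, 145.02], [-44.19, 115.74], [2.07, 154.8], [-57.11, 237.11], [16.16, 152.29], [-177.93, 177.93]. Speed limits (degrees/s): [147.25, 147.25, 180, 180, 180, 180].

## Interface

Orientations are given as [roll, pitch, yaw] about the fixed x, y, z axes, in that order (R = Rz(yaw) Ry(pitch) Rx(roll)).
In Python, from station import env gives the robot as it stands.
- The arm moves only by the tool drive_tool, never from a script. Its argument "steps" is a list of rows, each an object of numbers: "dx", "dy", "dz": the shift along the tool's x, y, z in m; "twist": the turn about the tool's z in rad; "jaw": the opening, from 0 (shut) to 1 (fully open). In form: [{"dx": .., "dy": .., "dz": .., "twist": .., "jaw": ..}, ...]. A call has 1 to 20 rows; each row is the pose to reach, as a shift and turn from the pose commanded when the call began, along the tool's axes at that moment; what a row does not reach only later rows make up. A row lasts 1/8 s, in which the tool goes at most 62.5 mm and 10.7 degrees, less where a joint would pass 70% of its speed; a pose out of reach is approached as far as the arm can. A call with a gripper value outside its range is refused whole. The fingers move at their own pace and stop on an object; the grip force is fixed at half the most. Time passes only in rows, so rows that repeat a pose let the fingers close. It gives the time, the measured TCP pose, the force, the opening and the grip force at its end, in the units of the state.
- env.sense(): the state, without advancing time (a new reading comes with each control period).
- env.get_image(name): name is "side" or "top"; returns a dict with "color" (384x512x3 uint8, red, green, blue), "depth" (384x512 float32, m along the optical axis (not along the pixel's ray), 0 where there is no reading), "camera_matrix" (3x3 intrinsics, pixels), "dist_coeffs" ([k1, k2, p1, p2, k3] as OpenCV has them; the pictures are not rectified), "R" (3x3) and "t" (3): a world point X has camera coordinates R X + t. Camera axes: x right, y down, z forward; pixel columns grow to the right and rows downward; lengths in m; the calibration is good to about 2 mm. A picture is of the moment at which its call begins.
- env.sign_off(): hands the job in; it is judged then, once.
The state is a dict: "t": time; "q": joint angles; "qvel": joint speeds; "tau": joint torques, N m; "tool_pos": TCP position; "ee_rot": TCP orientation; "force": force on the tool from outside, world axes, zero at the start; "wrist_torque": the same for the moment, N m; "width": finger opening in m; "grip_force": force on a finger pad.
Only numpy, scipy, OpenCV 4.12 (cv2) and the standard library are available. Lean on these libraries where they do the work, as an engineer would, in place of code of your own. Each camera call takes 0.05 s, during which the arm holds its last target. There are 200 camera calls.

## Task

Press the red paddle on the wooden chute right down so that the jam jar rolls off by itself, then let the sliding catcher give way ahead of it, pushed along by its blue handle, so that the jar meets the black sprung pad softly and the pad is never pressed in more than a centimetre. Bring the jar to a standstill against the pad well before the catcher reaches the low end of the chute, keep it still there for two seconds, then ease jar and catcher down together to the low end and let go. Never touch the jar itself with the robot, and leave the plate, spatula and grater where they are.

Things in the scene. Friction and masses are not known exactly. Their poses are not given: they have to be found in the camera images.
- chute: Wooden jar chute fixed on the counter, 600 mm long, 134 wide. Origin at counter level under its middle line, z up, y along the chute UPHILL, x across; paddle and blue handle are on its -x side. In this frame (mm): floor top at z = 55 + 0.016*y, y from -302 to 278; side walls 30 high above the floor, at x = 59 to 67 on both sides; gate bar at y = 206.
- jar: Closed jam jar, red jam, yellow lid: cylinder 66 mm across, 112 long, 0.36 kg nominal (0.22 to 0.54), lying across the chute. Origin mid-axis, own x along the axis; y, z turn as it rolls. Starts at rest on the gate bar, origin at chute y = 234 mm. On release a white sprung pusher shoves it for 60 mm, then it rolls on nearly steadily at 0.14 to 0.26 m/s, at the catcher 1.1 to 2.2 s after release.
- release (a joint): Travel of the red paddle with the steel gate bar, m: 0 as found (bar 12 mm above the chute floor), 0.022 pressed right down. From 0.017 on the jar is free. It moves straight down, takes about 5 N and stays where it is left.
- paddle_top (a point): Middle of the top face of the red paddle (46 mm across the chute by 56 mm along it, 8 mm thick): chute x = -105, y = 30, 88 mm above the counter before it is pressed. Press it from above.
- catcher (a joint): How far the catcher has slid down the chute, m: 0 at the upper end of its rail, 0.200 at the low end. It slides with about 2.5 N of friction and stays where it is left; the jar alone cannot move it. Pushing its handle downhill with the fingers from the uphill side is enough; it need not be gripped.
- handle (a point): Middle of the top of the catcher's blue handle, an upright block, 30 mm across the chute, 16 mm along it, top 125 mm and foot 87 mm above the counter (at catcher = 0; it sinks 3 mm to the low end). At chute x = -105, y = -86 - catcher (mm). An aluminium arm joins its foot to the catcher over the wall.
- pad (a joint): How far the black sprung pad is pressed in against its spring, m: 0 free, 0.028 fully in. Spring 17 N/m, little damping. A jar run against the standing catcher presses it in by 16 mm or more, which is too much; meeting it at under 0.05 m/s and slowing down at 0.25 m/s2 or less stays within 10 mm.
- pad_face (a point): Middle of the pad's uphill face, at the height of the jar's axis; pad 104 mm wide, 40 high, 8 thick. At chute x = 0, y = -45 - catcher - pad (mm). The jar touches it when its origin is 33 mm uphill of this point. When the catcher is then eased down at 0.03 m/s or so, the jar follows by its own weight.
- plate: White ceramic plate, 230 mm across, 22 mm high, origin under its middle. Leave alone.
- spatula: Wooden spatula, 280 mm long, lying on the counter. Leave alone.
- grater: Steel box grater, 90 x 55 mm, 221 mm high with its black handle, standing; origin under its middle. Leave alone.
There are look-alikes about, which are no part of the job. Of the things that look like the jar, the smallest one is meant.

How it is judged:
By the outcome, as a careful person would: the job done as asked, in the order asked, and still so for the second after the job is handed in, with the robot touching nothing.
It also fails if it takes over 42 s, if anything falls off the work surface, if the arm or the gripper's body presses on something with over 40 N, if the wrist force passes 120 N, or if a joint passes its speed limit or range.

## Working session

There is one attempt and no reset: what is moved stays moved. The work goes in short steps, Python scripts to look and compute and a tool call to move; the robot and the scene stay as the last step left them, time stands still between calls to the robot, and variables do not carry over. Pictures are saved under pics/ and viewed, at most 10 in all, crops included, and the job is handed in when it is done.

Besides the shell and the picture viewer there is one more tool, called after "Request:" as name(argument=value, ...) on one line, values as JSON. drive_tool: Moves the arm, as the interface text tells. Its arguments: {"type":"object","properties":{"steps":{"type":"array"}},"required":["steps"]}

```bash
mkdir -p pics; python3 - <<'E'
from station import env
import cv2,pickle
s=env.sense();print(s)
for n in("top","side"):
    d=env.get_image(n);pickle.dump(d,open(n+'.pkl','wb'));cv2.imwrite(f'pics/{n}0.png',d['color'][:,:,::-1])
    print(d['camera_matrix'],d['dist_coeffs'],d['R'],d['t'])
E
```

```text
{'t': 0.0, 'q': array([-8.27925705e+01,  1.96372142e+01,  8.73772408e+01, -8.90897569e-04,
        7.30735858e+01, -8.36534896e+00]), 'qvel': array([ 0.04390918,  0.03508338, -0.0568429 , -0.03156314, -0.0017085 ,
       -0.0994287 ]), 'tau': array([ 1.26172155e-03, -4.31232584e+01, -2.44222766e+01,  7.19306013e-02,
        5.56878909e-02, -1.11565437e-04]), 'tool_pos': array([ 0.14090991, -0.50534096,  0.24003783]), 'ee_rot': array([-1.79912772e+02, -1.19657395e-02,  1.55730294e+01]), 'force': array([-0.1932419 , -0.10431625,  0.27138425]), 'wrist_torque': array([-0.01753293,  0.01888947, -0.04150928]), 'grip_force': 0.0, 'width': 0.09153139312402186}
[[400.57135575   0.         254.74277075]
 [  0.         400.57135575 187.48119182]
 [  0.           0.           1.        ]] [-0.02449881  0.          0.          0.          0.        ] [[-0.00376279 -0.99996339  0.00768534]
 [-0.99151526  0.00273217 -0.12996159]
 [ 0.12993584 -0.00810915 -0.99148924]] [-0.00772265  0.58696791  1.21245305]
[[401.11069225   0.         251.02094885]
 [  0.         401.11069225 188.4022164 ]
 [  0.           0.           1.        ]] [-0.01914489  0.          0.          0.          0.        ] [[-0.92817574 -0.37214031 -0.0011791 ]
 [-0.27388822  0.68525794 -0.67483835]
 [ 0.25194254 -0.62604564 -0.73796464]] [0.52451573 0.19327395 1.26446158]
```

View pics/top0.png

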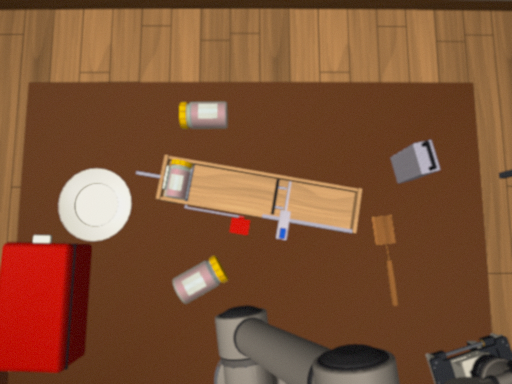

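View pics/side0.png

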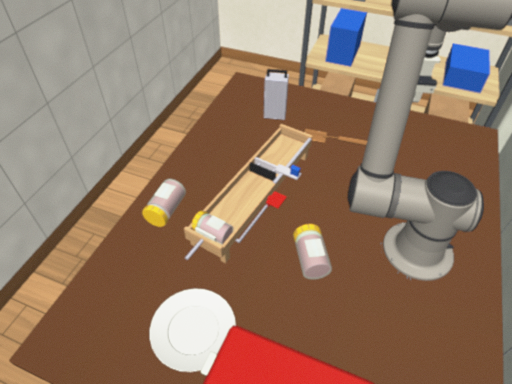

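The top view shows three jars: at (178,180) in the chute, at (203,115) and at (200,280). The one in the chute is the smallest and lies on the gate bar, so it fits. The paddle is at (240,226), the blue handle at (283,232), and uphill is to the left. I'll confirm this in an enlarged crop and measure.

```bash
cat >h.py <<'E'
import numpy as np,cv2,pickle
def ray(d,uv,z):
    p=cv2.undistortPoints(np.array(uv,float).reshape(-1,1,2),d['camera_matrix'],d['dist_coeffs']).reshape(-1,2)
    R,t=d['R'],d['t'];c=-R.T@t
    v=np.c_[p,np.ones(len(p))]@R
    z=np.broadcast_to(z,len(p))
    return c+v*((z-c[2])/v[:,2])[:,None]
def blob(d,lo,hi,box):
    m=cv2.inRange(cv2.cvtColor(d['color'],cv2.COLOR_RGB2HSV),lo,hi)
    k=np.zeros_like(m);x0,y0,x1,y1=box;k[y0:y1,x0:x1]=m[y0:y1,x0:x1];return k
def cen(m):
    M=cv2.moments(m,True);return M['m10']/M['m00'],M['m01']/M['m00'],M['m00']
E
python3 - <<'E'
from h import *
t=pickle.load(open('top.pkl','rb'));s=pickle.load(open('side.pkl','rb'))
c=t['color'][140:250,130:380,::-1];cv2.imwrite('pics/crop.png',cv2.resize(c,None,fx=3.2,fy=3.2,interpolation=cv2.INTER_CUBIC))
for n,d,bp,bh in(('top',t,(215,205,265,245),(265,205,300,250)),('side',s,(262,185,292,212),(280,160,305,180))):
    r=cen(blob(d,(0,150,120),(6,255,255),bp));b=cen(blob(d,(105,150,80),(125,255,255),bh))
    print(n,'paddle',r,ray(d,r[:2],.088),'handle',b,ray(d,b[:2],.125))
m=blob(t,(10,60,120),(25,200,255),(140,140,380,240))
cs=max(cv2.findContours(m,0,2)[0],key=cv2.contourArea);bx=cv2.boxPoints(cv2.minAreaRect(cs))
P=ray(t,bx,.085);print(bx,P)
print([np.linalg.norm(P[i]-P[i-1]) for i in range(4)],P.mean(0))
E
```

```text
top paddle (239.51807228915663, 225.5210843373494, 332.0) [[0.4669757  0.03627048 0.088     ]] handle (282.1081081081081, 232.9189189189189, 37.0) [[ 0.44409923 -0.08682299  0.125     ]]
side paddle (275.4978902953587, 199.32067510548524, 237.0) [[0.46362396 0.0411892  0.088     ]] handle (294.7142857142857, 169.82539682539684, 63.0) [[ 0.43844653 -0.07353088  0.125     ]]
[[153.8627  199.61703]
 [161.88382 152.94879]
 [364.4316  187.76169]
 [356.4105  234.42993]] [[ 0.54503474  0.29272564  0.085     ]
 [ 0.68742336  0.27250148  0.085     ]
 [ 0.57905879 -0.340159    0.085     ]
 [ 0.43931841 -0.31078096  0.085     ]]
[np.float64(0.6126958128917657), np.float64(0.14381771953360684), np.float64(0.6221701872898779), np.float64(0.14279510963057016)] [ 0.56270883 -0.02142821  0.085     ]
```

View pics/crop.png

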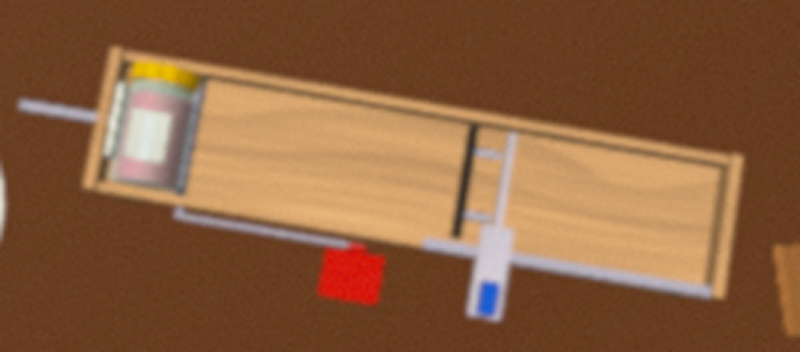

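The crop confirms the jar at full-frame (178,180), lying on the steel gate bar in the chute, with the pad at (275,196). The wall corners are clear at (166,155), (362,188), (356,233) and (157,199). Next I'll pin down the chute frame.

```bash
python3 - <<'E'
from h import *
t=pickle.load(open('top.pkl','rb'));s=pickle.load(open('side.pkl','rb'))
def pts(d,m):
    v,u=np.nonzero(m);z=d['depth'][v,u];ok=z>0;u,v,z=u[ok],v[ok],z[ok]
    p=cv2.undistortPoints(np.c_[u,v].astype(float).reshape(-1,1,2),d['camera_matrix'],d['dist_coeffs']).reshape(-1,2)
    return (np.c_[p,np.ones(len(p))]*z[:,None]-d['t'])@d['R']
P=ray(t,[(165.9,155),(362.2,188.4),(356.3,232.8),(156.6,198.8)],[.0895,.0805,.0805,.0895])
print(P,P.mean(0));
for a,b in((1,0),(2,3),(3,0),(2,1)):
    w=P[b]-P[a];print(np.linalg.norm(w),np.degrees(np.arctan2(w[1],w[0])))
for n,d,bp,bh in(('top',t,(215,205,265,245),(265,205,300,250)),('side',s,(262,185,292,212),(280,160,305,180))):
  for nm,m in(('pad',blob(d,(0,150,120),(6,255,255),bp)),('han',blob(d,(105,150,80),(125,255,255),bh))):
    q=pts(d,m);print(n,nm,len(q),np.percentile(q,[2,50,98],axis=0).round(4).tolist())
    top=q[q[:,2]>np.median(q[:,2])-.006] if nm=='pad' else q[q[:,2]>.119]
    if len(top)>4:
      r=cv2.minAreaRect(top[:,:2].astype(np.float32)*1000);print('  top',len(top),top.mean(0),r)
# wall points: depth-based, wood-coloured, z>.075
m=blob(t,(8,50,80),(28,220,255),(150,145,368,240));q=pts(t,m);q=q[(q[:,2]>.074)&(q[:,2]<.1)]
print(len(q));r=cv2.minAreaRect((q[:,:2]*1000).astype(np.float32));print(r)
# blackpad
m=blob(t,(0,0,0),(180,255,60),(268,172,284,216));q=pts(t,m);print('blk',len(q),q.mean(0),cv2.minAreaRect((q[:,:2]*1000).astype(np.float32)))
E
```

```text
[[ 0.68006278  0.25914503  0.0895    ]
 [ 0.57771232 -0.33457187  0.0805    ]
 [ 0.44420925 -0.31179452  0.0805    ]
 [ 0.54700592  0.28352332  0.0895    ]] [ 0.56224757 -0.02592451  0.085     ]
0.6025415948016272 80.21895381273022
0.6041949011940072 80.2030445359434
0.13527168844306595 -10.382413532925867
0.13543218694349635 -9.682175981995409
top pad 329 [[0.442, 0.0085, -0.0016], [0.4657, 0.0349, 0.0878], [0.4946, 0.0653, 0.0929]]
  top 297 [0.46650649 0.0369805  0.08808795] ((469.31658935546875, 36.7410774230957), (55.59627914428711, 52.187294006347656), 80.34247589111328)
top han 37 [[0.4325, -0.0926, 0.1206], [0.4439, -0.0866, 0.1249], [0.4553, -0.0807, 0.1284]]
  top 37 [ 0.44410685 -0.08683068  0.12492103] ((444.05926513671875, -86.48188018798828), (11.49425220489502, 23.384052276611328), 86.80743408203125)
side pad 236 [[0.4384, -0.0362, -0.0013], [0.4649, 0.0364, 0.0865], [0.4985, 0.0655, 0.0908]]
  top 202 [0.46140757 0.03949009 0.08674292] ((463.4542541503906, 37.96147537231445), (59.310726165771484, 49.9345588684082), 80.6491470336914)
side han 63 [[0.428, -0.0929, 0.0965], [0.4404, -0.0809, 0.119], [0.4546, -0.0765, 0.1267]]
  top 32 [ 0.4408469  -0.08390854  0.12339793] ((440.6151428222656, -85.72281646728516), (14.256179809570312, 28.976289749145508), 87.69612121582031)
1265
((562.3631591796875, -22.3873291015625), (602.214599609375, 134.8360595703125), 80.0970458984375)
blk 2 [ 0.57118199 -0.07216618  0.10001513] ((571.1820068359375, -72.16618347167969), (30.730470657348633, 0.0), 168.07489013671875)
```

Request:
drive_tool(steps=[{"dx": 0.0132, "dy": -0.0119, "twist": 0.06, "jaw": 1}, {"dx": 0.0353, "dy": -0.0318, "twist": 0.15, "jaw": 1}, {"dx": 0.0661, "dy": -0.0597, "twist": 0.25, "jaw": 1}, {"dx": 0.097, "dy": -0.0876, "twist": 0.35, "jaw": 1}, {"dx": 0.1278, "dy": -0.1154, "twist": 0.42, "jaw": 1}, {"dx": 0.1587, "dy": -0.1433, "twist": 0.445, "jaw": 1}, {"dx": 0.1895, "dy": -0.1711, "twist": 0.445, "jaw": 1}, {"dx": 0.2204, "dy": -0.199, "twist": 0.445, "jaw": 1}])

```text
invalid input at $.steps[0]: expected keys dx, dy, dz, twist, jaw
```

Request:
drive_tool(steps=[{"dx": 0.0132, "dy": -0.0119, "dz": 0, "twist": 0.06, "jaw": 1}, {"dx": 0.0353, "dy": -0.0318, "dz": 0, "twist": 0.15, "jaw": 1}, {"dx": 0.0661, "dy": -0.0597, "dz": 0, "twist": 0.25, "jaw": 1}, {"dx": 0.097, "dy": -0.0876, "dz": 0, "twist": 0.35, "jaw": 1}, {"dx": 0.1278, "dy": -0.1154, "dz": 0, "twist": 0.42, "jaw": 1}, {"dx": 0.1587, "dy": -0.1433, "dz": 0, "twist": 0.445, "jaw": 1}, {"dx": 0.1895, "dy": -0.1711, "dz": 0, "twist": 0.445, "jaw": 1}, {"dx": 0.2204, "dy": -0.199, "dz": 0, "twist": 0.445, "jaw": 1}])

```text
t: 1.1
tool_pos: [0.3003, -0.2536, 0.2406]
ee_rot: [-180.0, 0.0, -9.9]
force: [0.4, -0.1, -0.9]
width: 0.0922
grip_force: 0.0
```

Request:
drive_tool(steps=[{"dx": 0.016, "dy": -0.0386, "dz": 0, "twist": 0, "jaw": 1}, {"dx": 0.032, "dy": -0.077, "dz": 0, "twist": 0, "jaw": 1}, {"dx": 0.048, "dy": -0.116, "dz": 0, "twist": 0, "jaw": 1}, {"dx": 0.064, "dy": -0.155, "dz": 0, "twist": 0, "jaw": 1}, {"dx": 0.08, "dy": -0.194, "dz": 0, "twist": 0, "jaw": 1}, {"dx": 0.095, "dy": -0.231, "dz": 0, "twist": 0, "jaw": 1}, {"dx": 0.107, "dy": -0.26, "dz": 0.01, "twist": 0, "jaw": 1}, {"dx": 0.1132, "dy": -0.2745, "dz": 0.03, "twist": 0, "jaw": 1}, {"dx": 0.1132, "dy": -0.2745, "dz": 0.06, "twist": 0, "jaw": 1}, {"dx": 0.1132, "dy": -0.2745, "dz": 0.085, "twist": 0, "jaw": 1}, {"dx": 0.1132, "dy": -0.2745, "dz": 0.095, "twist": 0, "jaw": 1}, {"dx": 0.1132, "dy": -0.2745, "dz": 0.097, "twist": 0, "jaw": 1}])

```text
t: 2.6
tool_pos: [0.4585, -0.004, 0.1435]
ee_rot: [180.0, 0.0, -9.9]
force: [-0.5, 0.4, -0.2]
width: 0.0916
grip_force: 0.0
```

```bash
python3 - <<'E'
from h import *
from station import env
print(env.sense())
ims=[]
for n in("top","side"):
    d=env.get_image(n);pickle.dump(d,open(n+'1.pkl','wb'));ims.append(d['color'][:,:,::-1])
a=ims[0][130:280,120:370];b=ims[1][90:300,130:340]
cv2.imwrite('pics/pre.png',np.hstack([cv2.resize(a,(400,240)),cv2.resize(b,(400,400))[:240] if 0 else cv2.resize(b,(240,240))]).repeat(1,0)) if 0 else cv2.imwrite('pics/pre.png',np.hstack([cv2.resize(a,(450,270)),cv2.resize(b,(270,270))]))
E
```

```text
{'t': 2.6, 'q': array([-1.00894706e+01,  1.91530960e+01,  1.05385032e+02, -6.14674092e-03,
        5.55102345e+01,  8.98424257e+01]), 'qvel': array([-0.03446193,  0.20103962, -0.00974256, -0.00588026, -1.98159529,
       -0.03072172]), 'tau': array([ 2.86288722e-02, -3.76579249e+01, -1.96126127e+01,  3.03479342e-02,
       -1.15608692e-01, -1.93818551e-04]), 'tool_pos': array([ 0.45854306, -0.00401928,  0.14347827]), 'ee_rot': array([ 1.79995070e+02,  4.83767156e-02, -9.92841564e+00]), 'force': array([-0.53037748,  0.44408812, -0.2313076 ]), 'wrist_torque': array([0.06076538, 0.03699198, 0.00392797]), 'grip_force': 0.0, 'width': 0.09163708575347868}
```

View pics/pre.png

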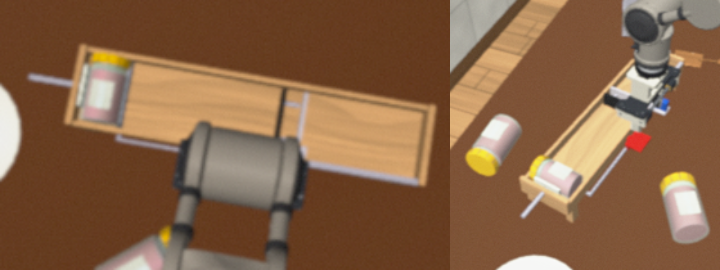

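The top view shows the jar at rest with its lid visible, at about crop (110,58), clear of the arm. In the side view the gripper is beside the handle and paddle, so I'll enlarge that part.

```bash
python3 - <<'E'
from h import *
d=pickle.load(open('side1.pkl','rb'))
cv2.imwrite('pics/z.png',cv2.resize(d['color'][130:220,230:320,::-1],(540,540),interpolation=cv2.INTER_CUBIC))
O=np.array([.5642,-.0106]);y=np.array([.172,.985]);x=np.array([.985,-.172])
print('finger tips predicted px:')
for yy in(34,53,-58,-77):
    p=O+x*-.105+y*yy/1000
    print(yy,((cv2.projectPoints(np.array([[*p,.1295]]),cv2.Rodrigues(d['R'])[0],d['t'],d['camera_matrix'],d['dist_coeffs'])[0].ravel()-[230,130])*6).round())
def lid(d,box):
    m=blob(d,(20,120,120),(35,255,255),box);return cen(m)
t=pickle.load(open('top1.pkl','rb'));l=lid(t,(150,140,330,215));print(l,'side',lid(d,(180,140,290,240)))
for z in(.095,):
    p=ray(t,l[:2],z)[0][:2]-O;print(p@x,p@y)
E
```

```text
finger tips predicted px:
34 [271. 362.]
53 [253. 385.]
-58 [354. 256.]
-77 [370. 235.]
(180.7731092436975, 162.61344537815125, 119.0) side (196.58928571428572, 218.51785714285714, 112.0)
0.05146611663693811 0.23560620207608288
```

View pics/z.png

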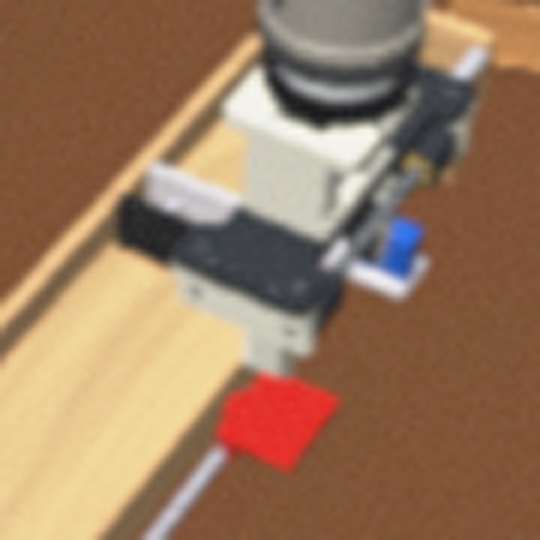

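Request:
drive_tool(steps=[{"dx": 0, "dy": 0, "dz": 0.02, "twist": 0, "jaw": 1}, {"dx": 0, "dy": 0, "dz": 0.035, "twist": 0, "jaw": 1}, {"dx": 0, "dy": 0, "dz": 0.042, "twist": 0, "jaw": 1}, {"dx": 0, "dy": 0, "dz": 0.047, "twist": 0, "jaw": 1}, {"dx": 0, "dy": 0, "dz": 0.052, "twist": 0, "jaw": 1}])

```text
t: 3.32
tool_pos: [0.459, -0.0041, 0.0926]
ee_rot: [180.0, -0.1, -9.9]
force: [-3.7, 0.5, 5.4]
width: 0.0919
grip_force: 3.1
```

```bash
python3 - <<'E'
from h import *
from station import env
s=env.sense();print(s['tool_pos'],s['force'])
d=env.get_image('side')
cv2.imwrite('pics/z2.png',cv2.resize(d['color'][130:220,230:320,::-1],(540,540),interpolation=cv2.INTER_CUBIC))
E
```

```text
[ 0.458967   -0.00408955  0.09257266] [-3.70395676  0.52459112  5.41754107]
```

View pics/z2.png

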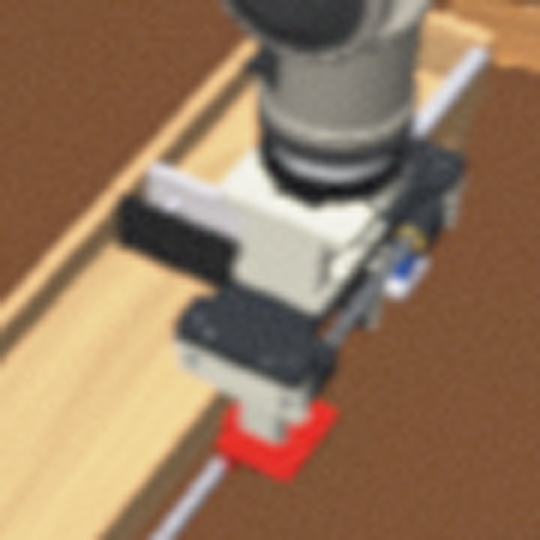

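The finger is on the paddle, which is 9 mm down with about 5 N. I'll write the tracker and planner before releasing the jar.

```bash
cat >track.py <<'E'
from h import *
from station import env
import os,json
O=np.array([.5642,-.0106]);Y=np.array([.172,.985]);X=np.array([.985,-.172])
def look(n):
    log=json.load(open('log.json')) if os.path.exists('log.json') else []
    for _ in range(n):
        s=env.sense();d=env.get_image('top');m=blob(d,(20,120,120),(35,255,255),(150,135,340,225))
        u,v,a=cen(m);p=ray(d,(u,v),.095)[0][:2]-O
        log.append((s['t'],1000*p@Y-1.6,a));pickle.dump(d,open('last.pkl','wb'))
    json.dump(log,open('log.json','w'));s=env.sense()
    q=s['tool_pos'][:2]-O
    print('t',s['t'],'tcp y',1000*q@Y,s['tool_pos'][2],'F',s['force'],'Fdown',-s['force'][:2]@Y);print(np.round(log,3).tolist())
E
cat >plan.py <<'E'
import numpy as np,itertools
def sim(v,gap,rows,w,dt=.005):
    """mm units; jar drives at v, gap to pad, catcher displacement per row; returns max pad compression, rebound gap, travel"""
    t=np.arange(0,len(rows)*.125+1.5,dt);c=np.interp(t,np.arange(len(rows)+1)*.125,np.r_[0,np.cumsum(rows)])
    x=-gap;u=v;mx=0;mn=0;hit=False;f=120. # drag ~ slope accel mm/s2
    for ci in c:
        p=max(x-ci,0);hit|=p>0;mx=max(mx,p)
        if hit:mn=max(mn,ci-x)
        drive=0 if u>0 else 2*f
        u+=(-w*w*p+drive)*dt;x+=u*dt
    return mx,mn,sum(rows)
def rows(v0,n,T):
    tt=np.arange(0,n*.125+T+.25,.125);f=lambda s:np.where(s<0,s,np.where(s<T,.5*(s+T/np.pi*np.sin(np.pi*np.clip(s,0,T)/T)),T/2))
    return np.diff(v0*f(tt-n*.125))
def best(v,maxtravel,verbose=True):
    out=[]
    for k,n,T,g in itertools.product((.9,.95,1.0,1.05),(0,1,2),(.75,1,1.25,1.5,1.75,2),(2,5,8,12)):
        r=rows(k*v,n,T)
        if r.sum()>maxtravel:continue
        R=[sim(v*(1+e),g+dg,r,w) for e,dg in((.03,-4),(-.03,4)) for w in(5.6,8.)]
        out.append((max(a[0] for a in R),max(a[1] for a in R),k,n,T,g,r.sum()))
    out.sort();return out
if __name__=='__main__':
    for v in(140,200,260):
        o=best(v,150);print(v,*[tuple(np.round(a,2)) for a in o[:4]],sep='\n ')
E
time python3 plan.py
```

```text
140
 (np.float64(7.17), np.float64(5.02), np.float64(0.9), np.float64(1.0), np.float64(2.0), np.float64(2.0), np.float64(141.75))
 (np.float64(7.25), np.float64(5.02), np.float64(0.9), np.float64(0.0), np.float64(2.0), np.float64(2.0), np.float64(126.0))
 (np.float64(7.53), np.float64(3.99), np.float64(0.9), np.float64(1.0), np.float64(1.75), np.float64(2.0), np.float64(126.0))
 (np.float64(8.15), np.float64(3.14), np.float64(0.9), np.float64(1.0), np.float64(2.0), np.float64(5.0), np.float64(141.75))
200
 (np.float64(12.3), np.float64(1.59), np.float64(0.9), np.float64(0.0), np.float64(1.5), np.float64(2.0), np.float64(135.0))
 (np.float64(13.89), np.float64(1.38), np.float64(0.9), np.float64(1.0), np.float64(1.25), np.float64(2.0), np.float64(135.0))
 (np.float64(14.39), np.float64(2.87), np.float64(0.95), np.float64(0.0), np.float64(1.5), np.float64(2.0), np.float64(142.5))
 (np.float64(14.47), np.float64(3.92), np.float64(0.9), np.float64(0.0), np.float64(1.5), np.float64(5.0), np.float64(135.0))
260
 (np.float64(18.47), np.float64(0.9), np.float64(0.9), np.float64(0.0), np.float64(1.25), np.float64(2.0), np.float64(146.25))
 (np.float64(20.73), np.float64(4.88), np.float64(0.9), np.float64(0.0), np.float64(1.25), np.float64(5.0), np.float64(146.25))
 (np.float64(21.68), np.float64(2.29), np.float64(0.9), np.float64(1.0), np.float64(1.0), np.float64(2.0), np.float64(146.25))
 (np.float64(22.75), np.float64(5.41), np.float64(0.9), np.float64(0.0), np.float64(1.25), np.float64(8.0), np.float64(146.25))
real	0m3.148s
user	0m3.140s
sys	0m0.067s
```

```bash
python3 - <<'E'
s=open('plan.py').read()
a=s.index('def rows');b=s.index('if __name__')
s=s[:a]+'''def rows(v0,n,T,p):
    tt=np.arange(0,n*.125+T+.13,.125);f=lambda s:np.where(s<0,s,T/(p+1)*(1-(1-np.clip(s,0,T)/T)**(p+1)))
    return np.diff(v0*f(tt-n*.125))
def best(v,maxtravel,gs=(0,2,4,7,10),ws=(5.6,7.5),de=.02,dg=2.5):
    out=[]
    for k,n,T,p,g in itertools.product((.75,.8,.85,.9,.95),(0,1,2),(.75,1,1.125,1.25,1.5,1.75,2),(1,1.3),gs):
        r=rows(k*v,n,T,p)
        if r.sum()>maxtravel:continue
        R=[sim(v*(1+e),max(g+d,0),r,w,.01) for e,d in((de,-dg),(-de,dg),(de,dg)) for w in ws]
        out.append((max(a[0] for a in R),max(a[1] for a in R),k,n,T,p,g,r.sum()))
    out.sort();return out
'''+s[b:]
open('plan.py','w').write(s)
E
time python3 plan.py
```

```text
140
 (np.float64(5.09), np.float64(0.59), np.float64(0.9), np.float64(2.0), np.float64(1.75), np.float64(1.0), np.float64(0.0), np.float64(141.75))
 (np.float64(5.12), np.float64(2.15), np.float64(0.85), np.float64(2.0), np.float64(2.0), np.float64(1.0), np.float64(0.0), np.float64(148.75))
 (np.float64(5.3), np.float64(1.51), np.float64(0.85), np.float64(2.0), np.float64(1.75), np.float64(1.0), np.float64(0.0), np.float64(133.88))
 (np.float64(5.45), np.float64(1.97), np.float64(0.85), np.float64(2.0), np.float64(2.0), np.float64(1.3), np.float64(0.0), np.float64(133.23))
200
 (np.float64(7.83), np.float64(0.17), np.float64(0.85), np.float64(2.0), np.float64(1.25), np.float64(1.0), np.float64(0.0), np.float64(148.75))
 (np.float64(8.19), np.float64(0.0), np.float64(0.85), np.float64(2.0), np.float64(1.12), np.float64(1.0), np.float64(0.0), np.float64(138.12))
 (np.float64(8.87), np.float64(0.0), np.float64(0.85), np.float64(2.0), np.float64(1.0), np.float64(1.0), np.float64(0.0), np.float64(127.5))
 (np.float64(8.91), np.float64(2.29), np.float64(0.8), np.float64(2.0), np.float64(1.25), np.float64(1.0), np.float64(0.0), np.float64(140.0))
260
 (np.float64(12.83), np.float64(0.0), np.float64(0.8), np.float64(2.0), np.float64(1.0), np.float64(1.3), np.float64(0.0), np.float64(142.43))
 (np.float64(13.09), np.float64(0.0), np.float64(0.8), np.float64(2.0), np.float64(0.75), np.float64(1.0), np.float64(0.0), np.float64(130.0))
 (np.float64(13.47), np.float64(4.1), np.float64(0.75), np.float64(2.0), np.float64(1.0), np.float64(1.0), np.float64(0.0), np.float64(146.25))
 (np.float64(13.73), np.float64(3.13), np.float64(0.75), np.float64(2.0), np.float64(1.12), np.float64(1.3), np.float64(0.0), np.float64(144.13))
real	0m11.198s
user	0m11.338s
sys	0m0.048s
```

Request:
drive_tool(steps=[{"dx": 0, "dy": 0, "dz": 0.015, "twist": 0, "jaw": 1}, {"dx": 0, "dy": 0, "dz": 0.015, "twist": 0, "jaw": 1}])

```text
t: 3.62
tool_pos: [0.4594, -0.0041, 0.0795]
ee_rot: [-180.0, -0.2, -9.9]
force: [-7.7, -1.0, 25.9]
width: 0.092
grip_force: 12.8
```

```bash
python3 -c "
from track import *
look(1)"
```

```text
t 3.675 tcp y -11.614961853787085 0.07949990749238879 F [-7.38603508 -0.99290597 26.41222905] Fdown 2.2484104133008493
[[3.625, 211.691, 119.0]]
```

Request:
drive_tool(steps=[{"dx": 0, "dy": 0, "dz": -0.036, "twist": 0, "jaw": 1}, {"dx": 0, "dy": 0.008, "dz": -0.036, "twist": 0, "jaw": 1}])

```text
t: 3.92
tool_pos: [0.4594, -0.0121, 0.1154]
ee_rot: [180.0, -0.4, -9.9]
force: [0.4, -0.3, -0.2]
width: 0.0917
grip_force: 0.0
```

```bash
python3 -c "
from track import *
look(2)"
```

```text
t 4.025 tcp y -20.185555039442917 0.11316252082777664 F [-1.01324648  1.421068    0.48246309] Fdown -1.2254735810184285
[[3.625, 211.691, 119.0], [3.925, 183.31, 118.0], [3.975, 178.457, 119.0]]
```

Request:
drive_tool(steps=[{"dx": 0, "dy": 0.0015, "dz": 0, "twist": 0, "jaw": 1}])

```text
t: 4.15
tool_pos: [0.4566, -0.0134, 0.1121]
ee_rot: [-180.0, 0.1, -9.9]
force: [-0.4, 0.1, -0.5]
width: 0.0918
grip_force: 0.0
```

```bash
python3 -c "
from track import *
look(2)"
```

```text
t 4.25 tcp y -21.21112684906503 0.11201847169113492 F [ 0.49039541 -0.01370477  0.0410455 ] Fdown -0.07084880776983112
[[3.625, 211.691, 119.0], [3.925, 183.31, 118.0], [3.975, 178.457, 119.0], [4.15, 158.81, 116.0], [4.2, 153.406, 114.0]]
```

Request:
drive_tool(steps=[{"dx": 0, "dy": 0.001, "dz": 0, "twist": 0, "jaw": 1}, {"dx": 0, "dy": 0.002, "dz": 0, "twist": 0, "jaw": 1}])

```text
t: 4.5
tool_pos: [0.4566, -0.0153, 0.1124]
ee_rot: [180.0, 0.0, -9.9]
force: [-0.3, -0.3, 1.5]
width: 0.092
grip_force: 0.0
```

```bash
python3 -c "
from track import *
look(2)"
```

```text
t 4.6 tcp y -23.199799858954847 0.11256890800014363 F [ 0.46453765 -1.08018426 -1.14201062] Fdown 0.9840810219720887
[[3.625, 211.691, 119.0], [3.925, 183.31, 118.0], [3.975, 178.457, 119.0], [4.15, 158.81, 116.0], [4.2, 153.406, 114.0], [4.5, 119.058, 116.0], [4.55, 113.332, 117.0]]
```

Request:
drive_tool(steps=[{"dx": 0, "dy": 0.0015, "dz": 0, "twist": 0, "jaw": 1}, {"dx": 0, "dy": 0.0025, "dz": 0, "twist": 0, "jaw": 1}])

```text
t: 4.85
tool_pos: [0.4563, -0.0177, 0.1127]
ee_rot: [-180.0, -0.0, -9.9]
force: [0.9, 3.0, 0.1]
width: 0.0915
grip_force: 1.2
```

```bash
python3 -c "
from track import *
look(2)
d=pickle.load(open('last.pkl','rb'));cv2.imwrite('pics/mid.png',cv2.resize(d['color'][140:250,180:380,::-1],None,fx=4,fy=4,interpolation=cv2.INTER_CUBIC))
t=pickle.load(open('top.pkl','rb'))
for q in(t,d):
    print((q['color'][180:196:3,268:286].sum(2)//3).tolist())
"; python3 - <<'E'
import sys;sys.path.insert(0,'.')
from plan import *
for ws in((4.6,5.6,7.5),):
    print(*[tuple(np.round(a,2).tolist()) for a in best(114,130,ws=ws,gs=(2,4,7,10))[:8]],sep='\n')
E
```

```text
t 4.95 tcp y -25.5479409171922 0.11270868453570741 F [-0.72289395  1.80568632 -0.20113367] Fdown -1.6542632699998012
[[3.625, 211.691, 119.0], [3.925, 183.31, 118.0], [3.975, 178.457, 119.0], [4.15, 158.81, 116.0], [4.2, 153.406, 114.0], [4.5, 119.058, 116.0], [4.55, 113.332, 117.0], [4.85, 79.194, 118.0], [4.9, 74.488, 118.0]]
[[152, 152, 151, 150, 151, 149, 148, 138, 104, 66, 62, 97, 123, 131, 131, 127, 122, 118], [160, 158, 155, 157, 158, 156, 147, 123, 79, 51, 82, 126, 147, 152, 151, 153, 151, 150], [166, 166, 165, 166, 166, 165, 150, 112, 65, 62, 104, 143, 155, 158, 159, 161, 161, 155], [157, 160, 162, 160, 163, 154, 130, 87, 53, 82, 133, 159, 162, 161, 162, 162, 169, 173], [149, 147, 149, 147, 146, 138, 104, 59, 59, 99, 142, 159, 162, 162, 162, 162, 161, 160], [157, 158, 155, 155, 147, 120, 79, 48, 77, 120, 145, 150, 149, 148, 149, 152, 153, 155]]
[[151, 148, 148, 145, 147, 146, 146, 137, 104, 66, 56, 85, 116, 127, 130, 125, 121, 116], [158, 157, 156, 155, 156, 153, 151, 128, 88, 57, 76, 119, 143, 149, 150, 147, 147, 148], [165, 162, 163, 163, 166, 162, 148, 114, 69, 56, 99, 140, 155, 156, 154, 159, 155, 153], [160, 157, 158, 158, 161, 157, 134, 95, 53, 79, 128, 155, 159, 158, 158, 159, 166, 170], [144, 147, 143, 149, 146, 136, 105, 65, 53, 94, 134, 154, 159, 161, 158, 160, 158, 156], [155, 156, 151, 151, 147, 125, 87, 53, 74, 117, 139, 146, 147, 150, 149, 149, 151, 150]]
(6.9, 3.01, 0.9, 2.0, 2.0, 1.0, 2.0, 128.25)
(6.92, 3.56, 0.85, 2.0, 2.0, 1.0, 2.0, 121.12)
(7.33, 5.31, 0.8, 2.0, 2.0, 1.0, 2.0, 114.0)
(7.39, 3.05, 0.85, 2.0, 1.75, 1.0, 2.0, 109.01)
(7.59, 2.91, 0.9, 2.0, 1.75, 1.0, 2.0, 115.43)
(7.65, 4.42, 0.8, 2.0, 1.75, 1.0, 2.0, 102.6)
(7.72, 4.58, 0.9, 1.0, 2.0, 1.0, 2.0, 115.43)
(7.78, 5.52, 0.85, 2.0, 2.0, 1.0, 4.0, 121.12)
```

View pics/mid.png

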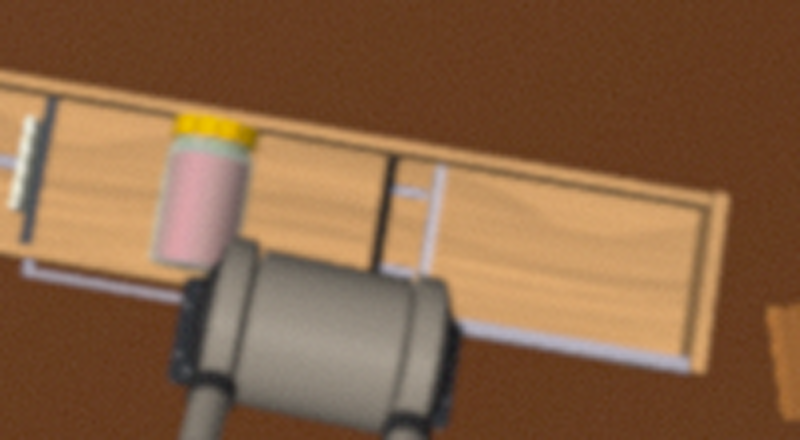

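The image shows the jar rolling at full-frame (232,175), about 113 mm/s, and the pad still at (275,196), with the finger just touching the handle. I'll check the pad face and wait.

Request:
drive_tool(steps=[{"dx": 0, "dy": 0, "dz": 0, "twist": 0, "jaw": 1}, {"dx": 0, "dy": 0, "dz": 0, "twist": 0, "jaw": 1}, {"dx": 0, "dy": 0, "dz": 0, "twist": 0, "jaw": 1}])

```text
t: 5.32
tool_pos: [0.4563, -0.0177, 0.1127]
ee_rot: [-180.0, -0.0, -9.9]
force: [0.3, 2.3, -0.7]
width: 0.0919
grip_force: 1.0
```

```bash
python3 -c "
from track import *
look(1)
d=pickle.load(open('last.pkl','rb'))
g=d['color'].astype(float).sum(2)/3
for z in(.1,.108):
  r=[]
  for v in range(182,200):
    row=g[v,262:286];i=row.argmin()
    j=i
    while row[j]<105:j-=1
    u=262+j+(row[j]-105)/(row[j]-row[j+1]);p=ray(d,(u,v),z)[0][:2]-O;r.append(1000*p@Y)
  print(z,np.round(r,1),np.median(r))
"
```

```text
t 5.375 tcp y -25.581458766691465 0.112690419135554 F [ 0.46610864  1.73936446 -0.15144827] Fdown -1.7934446822488193
[[3.625, 211.691, 119.0], [3.925, 183.31, 118.0], [3.975, 178.457, 119.0], [4.15, 158.81, 116.0], [4.2, 153.406, 114.0], [4.5, 119.058, 116.0], [4.55, 113.332, 117.0], [4.85, 79.194, 118.0], [4.9, 74.488, 118.0], [5.325, 25.152, 121.0]]
0.1 [-54.8 -54.9 -54.8 -55.  -55.2 -55.4 -55.4 -55.3 -55.  -55.1 -54.5 -54.5
 -54.6 -54.7 -54.8 -54.9 -54.8 -55.1] -54.89939332037501
0.108 [-54.6 -54.7 -54.5 -54.7 -54.9 -55.1 -55.1 -55.  -54.7 -54.8 -54.2 -54.2
 -54.4 -54.4 -54.6 -54.6 -54.5 -54.8] -54.615663545488715
```

```bash
python3 - <<'E'
from plan import *
for a in(5,7,8.5):
  for k in(95,100,106,112):
    for n in(0,1,2,3):
      for T in(1.25,1.5,1.75,2.0):
        for p in (1,1.3):
          r=np.r_[0,0,a,rows(k,n,T,p)]
          R=np.array([sim(v,41.1+dg,r,w)for v in(112,119)for dg in(-2.5,2.5)for w in(4.6,5.6,7.5)])
          s=r.sum()
          if s<125 and R[:,0].max()<8.2 and len(r)<=22: print(a,k,n,T,p,R.max(0).round(1),'nom',np.round(sim(115,41.1,r,5.6),1))
E
```

```text
5 95 2 2.0 1 [  7.7   5.4 123.8] nom [  4.5   2.3 123.8]
5 95 3 1.5 1 [  7.8   4.8 111.9] nom [  3.8   0.  111.9]
5 95 3 1.75 1 [  7.2   5.6 123.8] nom [  3.8   0.4 123.8]
5 95 3 1.75 1.3 [  8.2   4.4 112.9] nom [  3.9   0.  112.9]
```

Request:
drive_tool(steps=[{"dx": 0, "dy": 0, "dz": 0, "twist": 0, "jaw": 1}, {"dx": 0, "dy": 0, "dz": 0, "twist": 0, "jaw": 1}, {"dx": 0, "dy": 0.005, "dz": 0, "twist": 0, "jaw": 1}, {"dx": 0, "dy": 0.0169, "dz": 0, "twist": 0, "jaw": 1}, {"dx": 0, "dy": 0.0288, "dz": 0, "twist": 0, "jaw": 1}, {"dx": 0, "dy": 0.0406, "dz": 0, "twist": 0, "jaw": 1}, {"dx": 0, "dy": 0.052, "dz": 0, "twist": 0, "jaw": 1}, {"dx": 0, "dy": 0.0625, "dz": 0, "twist": 0, "jaw": 1}, {"dx": 0, "dy": 0.0721, "dz": 0, "twist": 0, "jaw": 1}, {"dx": 0, "dy": 0.0808, "dz": 0, "twist": 0, "jaw": 1}, {"dx": 0, "dy": 0.0886, "dz": 0, "twist": 0, "jaw": 1}, {"dx": 0, "dy": 0.0955, "dz": 0, "twist": 0, "jaw": 1}, {"dx": 0, "dy": 0.1014, "dz": 0, "twist": 0, "jaw": 1}, {"dx": 0, "dy": 0.1064, "dz": 0, "twist": 0, "jaw": 1}, {"dx": 0, "dy": 0.1105, "dz": 0, "twist": 0, "jaw": 1}, {"dx": 0, "dy": 0.1137, "dz": 0, "twist": 0, "jaw": 1}, {"dx": 0, "dy": 0.116, "dz": 0, "twist": 0, "jaw": 1}, {"dx": 0, "dy": 0.1174, "dz": 0, "twist": 0, "jaw": 1}, {"dx": 0, "dy": 0.1179, "dz": 0, "twist": 0, "jaw": 1}])

```text
t: 7.75
tool_pos: [0.4359, -0.134, 0.1127]
ee_rot: [180.0, 0.0, -9.9]
force: [-0.1, 2.2, -1.8]
width: 0.0917
grip_force: 1.2
```

```bash
cat >gap.py <<'E'
from track import *
def gap(n=1):
    look(n);d=pickle.load(open('last.pkl','rb'));g=d['color'].astype(float).sum(2)/3
    y=json.load(open('log.json'))[-1][1]
    print('t,jar y',json.load(open('log.json'))[-1][:2])
    # darkest line in chute coords along x=0..40 mm at z=.104
    ys=np.arange(y-130,y+10,.5);prof=0
    for x in(15,25,35):
        P=np.array([[*(O+X*x/1000+Y*a/1000),.104] for a in ys]);uv=cv2.projectPoints(P,cv2.Rodrigues(d['R'])[0],d['t'],d['camera_matrix'],d['dist_coeffs'])[0].reshape(1,-1,2).astype(np.float32)
        prof=prof+cv2.remap(g.astype(np.float32),uv,None,cv2.INTER_LINEAR).ravel()/3
    i=prof.argmin();up=i
    while up<len(ys)-1 and prof[up]<105:up+=1
    print('pad dark centre',ys[i],'uphill edge',ys[up],'min',prof[i])
    return d
E
python3 - <<'E'
from gap import *
d=gap()
cv2.imwrite('pics/c.png',cv2.resize(d['color'][140:250,200:370,::-1],None,fx=4.5,fy=4.5,interpolation=cv2.INTER_CUBIC))
E
```

```text
t 7.8 tcp y -143.59569051173136 0.11273073060312663 F [-0.35773012  2.79128539 -1.6286676 ] Fdown -2.6878865332707833
[[3.625, 211.691, 119.0], [3.925, 183.31, 118.0], [3.975, 178.457, 119.0], [4.15, 158.81, 116.0], [4.2, 153.406, 114.0], [4.5, 119.058, 116.0], [4.55, 113.332, 117.0], [4.85, 79.194, 118.0], [4.9, 74.488, 118.0], [5.325, 25.152, 121.0], [7.75, -143.038, 119.0]]
t,jar y [7.75, -143.03802884860787]
pad dark centre -176.53802884860784 uphill edge -168.53802884860784 min 43.195747
```

View pics/c.png

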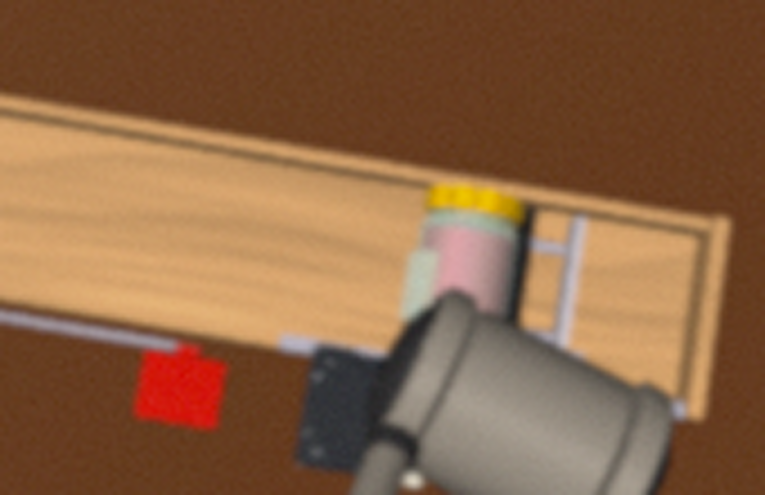

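The jar, at full-frame about (303,190), rests against the pad with about 3 mm of compression. I'll hold and check that it is still.

Request:
drive_tool(steps=[{"dx": 0, "dy": 0, "dz": 0, "twist": 0, "jaw": 1}, {"dx": 0, "dy": 0, "dz": 0, "twist": 0, "jaw": 1}, {"dx": 0, "dy": 0, "dz": 0, "twist": 0, "jaw": 1}, {"dx": 0, "dy": 0, "dz": 0, "twist": 0, "jaw": 1}, {"dx": 0, "dy": 0, "dz": 0, "twist": 0, "jaw": 1}, {"dx": 0, "dy": 0, "dz": 0, "twist": 0, "jaw": 1}, {"dx": 0, "dy": 0, "dz": 0, "twist": 0, "jaw": 1}, {"dx": 0, "dy": 0, "dz": 0, "twist": 0, "jaw": 1}])

```text
t: 8.8
tool_pos: [0.436, -0.134, 0.1128]
ee_rot: [180.0, -0.0, -9.9]
force: [-0.7, 1.4, -0.2]
width: 0.0915
grip_force: 0.7
```

```bash
python3 -c "
from gap import *
gap(3)"|tail -3
```

```text
[[3.625, 211.691, 119.0], [3.925, 183.31, 118.0], [3.975, 178.457, 119.0], [4.15, 158.81, 116.0], [4.2, 153.406, 114.0], [4.5, 119.058, 116.0], [4.55, 113.332, 117.0], [4.85, 79.194, 118.0], [4.9, 74.488, 118.0], [5.325, 25.152, 121.0], [7.75, -143.038, 119.0], [8.8, -143.561, 116.0], [8.85, -144.011, 116.0], [8.9, -143.286, 119.0]]
t,jar y [8.9, -143.2858359406211]
pad dark centre -176.7858359406211 uphill edge -168.7858359406211 min 42.59375
```

Request:
drive_tool(steps=[{"dx": 0, "dy": 0, "dz": 0, "twist": 0, "jaw": 1}, {"dx": 0, "dy": 0, "dz": 0, "twist": 0, "jaw": 1}, {"dx": 0, "dy": 0, "dz": 0, "twist": 0, "jaw": 1}, {"dx": 0, "dy": 0, "dz": 0, "twist": 0, "jaw": 1}, {"dx": 0, "dy": 0, "dz": 0, "twist": 0, "jaw": 1}, {"dx": 0, "dy": 0, "dz": 0, "twist": 0, "jaw": 1}, {"dx": 0, "dy": 0, "dz": 0, "twist": 0, "jaw": 1}, {"dx": 0, "dy": 0, "dz": 0, "twist": 0, "jaw": 1}, {"dx": 0, "dy": 0, "dz": 0, "twist": 0, "jaw": 1}, {"dx": 0, "dy": 0, "dz": 0, "twist": 0, "jaw": 1}, {"dx": 0, "dy": 0, "dz": 0, "twist": 0, "jaw": 1}, {"dx": 0, "dy": 0, "dz": 0, "twist": 0, "jaw": 1}, {"dx": 0, "dy": 0, "dz": 0, "twist": 0, "jaw": 1}, {"dx": 0, "dy": 0, "dz": 0, "twist": 0, "jaw": 1}, {"dx": 0, "dy": 0, "dz": 0, "twist": 0, "jaw": 1}, {"dx": 0, "dy": 0, "dz": 0, "twist": 0, "jaw": 1}])

```text
t: 10.95
tool_pos: [0.436, -0.134, 0.1127]
ee_rot: [180.0, -0.0, -9.9]
force: [0.0, 1.3, 1.9]
width: 0.0917
grip_force: 0.5
```

```bash
python3 -c "
from gap import *
gap(2)"|tail -3|cut -c400-
```

Request:
drive_tool(steps=[{"dx": 0, "dy": 0, "dz": 0, "twist": 0, "jaw": 1}, {"dx": 0, "dy": 0, "dz": 0, "twist": 0, "jaw": 1}, {"dx": 0, "dy": 0, "dz": 0, "twist": 0, "jaw": 1}, {"dx": 0, "dy": 0, "dz": 0, "twist": 0, "jaw": 1}, {"dx": 0, "dy": 0.001, "dz": 0, "twist": 0, "jaw": 1}, {"dx": 0, "dy": 0.003, "dz": 0, "twist": 0, "jaw": 1}, {"dx": 0, "dy": 0.006, "dz": 0, "twist": 0, "jaw": 1}, {"dx": 0, "dy": 0.0095, "dz": 0, "twist": 0, "jaw": 1}, {"dx": 0, "dy": 0.013, "dz": 0, "twist": 0, "jaw": 1}, {"dx": 0, "dy": 0.0165, "dz": 0, "twist": 0, "jaw": 1}, {"dx": 0, "dy": 0.02, "dz": 0, "twist": 0, "jaw": 1}, {"dx": 0, "dy": 0.0235, "dz": 0, "twist": 0, "jaw": 1}, {"dx": 0, "dy": 0.027, "dz": 0, "twist": 0, "jaw": 1}, {"dx": 0, "dy": 0.0305, "dz": 0, "twist": 0, "jaw": 1}, {"dx": 0, "dy": 0.034, "dz": 0, "twist": 0, "jaw": 1}, {"dx": 0, "dy": 0.0375, "dz": 0, "twist": 0, "jaw": 1}, {"dx": 0, "dy": 0.041, "dz": 0, "twist": 0, "jaw": 1}, {"dx": 0, "dy": 0.0445, "dz": 0, "twist": 0, "jaw": 1}, {"dx": 0, "dy": 0.048, "dz": 0, "twist": 0, "jaw": 1}, {"dx": 0, "dy": 0.0515, "dz": 0, "twist": 0, "jaw": 1}])

```text
t: 13.55
tool_pos: [0.4269, -0.1848, 0.1127]
ee_rot: [180.0, 0.0, -9.9]
force: [0.1, 2.3, -1.9]
width: 0.0918
grip_force: 1.3
```

Request:
drive_tool(steps=[{"dx": 0, "dy": 0.0035, "dz": 0, "twist": 0, "jaw": 1}, {"dx": 0, "dy": 0.007, "dz": 0, "twist": 0, "jaw": 1}, {"dx": 0, "dy": 0.01, "dz": 0, "twist": 0, "jaw": 1}, {"dx": 0, "dy": 0.013, "dz": 0, "twist": 0, "jaw": 1}, {"dx": 0, "dy": 0.0155, "dz": 0, "twist": 0, "jaw": 1}, {"dx": 0, "dy": 0.0175, "dz": 0, "twist": 0, "jaw": 1}, {"dx": 0, "dy": 0.019, "dz": 0, "twist": 0, "jaw": 1}, {"dx": 0, "dy": 0.02, "dz": 0, "twist": 0, "jaw": 1}])

```text
t: 14.55
tool_pos: [0.4236, -0.2044, 0.1127]
ee_rot: [180.0, 0.0, -9.9]
force: [-0.7, 3.4, -2.1]
width: 0.0916
grip_force: 1.2
```

```bash
python3 -c "
from gap import *
gap(2)"|sed 's/\[\[.*\], \[/[/'
```

```text
t 14.65 tcp y -215.19108264161267 0.11276130275067488 F [-0.61759275  2.50355957  0.02344095] Fdown -2.3597802264202614
[14.6, -215.637, 119.0]]
t,jar y [14.6, -215.63735419831383]
pad dark centre -249.6373541983138 uphill edge -241.1373541983138 min 38.852863
```

Request:
drive_tool(steps=[{"dx": 0, "dy": 0.0005, "dz": 0, "twist": 0, "jaw": 1}, {"dx": 0, "dy": 0.001, "dz": 0, "twist": 0, "jaw": 1}, {"dx": 0, "dy": 0.0015, "dz": 0, "twist": 0, "jaw": 1}, {"dx": 0, "dy": 0.002, "dz": 0, "twist": 0, "jaw": 1}, {"dx": 0, "dy": 0.002, "dz": 0, "twist": 0, "jaw": 1}])

```text
t: 15.28
tool_pos: [0.4235, -0.2048, 0.1128]
ee_rot: [-179.9, 0.0, -9.9]
force: [2.0, 11.2, 1.8]
width: 0.0916
grip_force: 5.6
```

The catcher is on its end stop at 11 N. Now I'll back off and lift clear.

Request:
drive_tool(steps=[{"dx": 0, "dy": -0.003, "dz": 0, "twist": 0, "jaw": 1}, {"dx": 0, "dy": -0.01, "dz": 0, "twist": 0, "jaw": 1}, {"dx": 0, "dy": -0.014, "dz": 0, "twist": 0, "jaw": 1}, {"dx": 0, "dy": -0.014, "dz": -0.01, "twist": 0, "jaw": 1}, {"dx": 0, "dy": -0.014, "dz": -0.03, "twist": 0, "jaw": 1}, {"dx": 0, "dy": -0.014, "dz": -0.06, "twist": 0, "jaw": 1}, {"dx": 0, "dy": -0.014, "dz": -0.09, "twist": 0, "jaw": 1}, {"dx": 0, "dy": -0.014, "dz": -0.11, "twist": 0, "jaw": 1}, {"dx": 0, "dy": -0.014, "dz": -0.115, "twist": 0, "jaw": 1}, {"dx": 0, "dy": -0.014, "dz": -0.115, "twist": 0, "jaw": 1}])

```text
t: 16.52
tool_pos: [0.4256, -0.1926, 0.2277]
ee_rot: [180.0, -0.0, -9.9]
force: [-0.2, -0.1, -0.5]
width: 0.0917
grip_force: 0.0
```

```bash
python3 -c "
from gap import *
gap(2)
d=env.get_image('side');t=pickle.load(open('last.pkl','rb'))
cv2.imwrite('pics/f.png',np.hstack([cv2.resize(t['color'][140:250,200:370,::-1],(464,300)),cv2.resize(d['color'][80:260,180:360,::-1],(300,300))]))"|sed 's/\[\[.*\], \[/[/'
```

```text
t 16.625 tcp y -202.90655277734749 0.2269248327825145 F [-0.61633535  0.43965085 -0.49909785] Fdown -0.32704640285308045
[16.575, -218.132, 113.0]]
t,jar y [16.575, -218.1319752554706]
pad dark centre -252.6319752554706 uphill edge -244.1319752554706 min 42.616318
```

View pics/f.png

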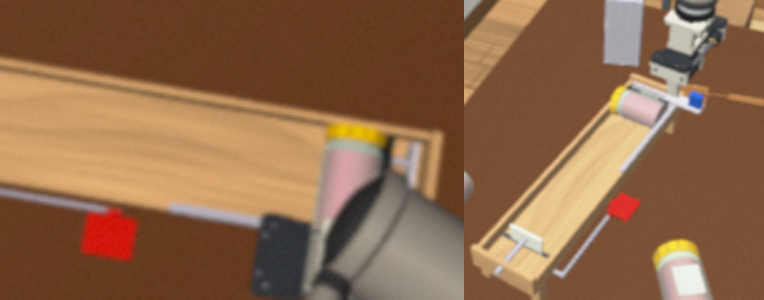

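The jar (full-frame about (280,185) top view) rests on the pad with the catcher at the low end. The paddle is down and the robot is clear.

```bash
python3 -c "
from station import env
print(env.sign_off())"
```

```text
the job is handed in; nothing more can be done
None
```

I handed the job in at about 16.7 s: paddle pressed right down, jar stopped softly against the pad with about 70 mm of catcher travel left and kept there over three seconds, then eased down to the low end and let go; pad press-in was about 3 mm with the jar at rest, but its peak on contact was only predicted (under 8 mm), not measured.

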